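# Clamp the stuck bottle and hold the cap wrench level over its cap

## Robot

A 6-joint arm with a two-finger parallel gripper is mounted at the origin on the work surface. World frame = base frame: x ahead of the robot, y to its left, z up, the work surface at z = 0. Lengths are in m, angles in rad, forces in N, time in s.
With the tool pointing down it reaches from about 0.35 to 0.725 m from the base axis. Payload 6 kg.
Tool frame: the origin (TCP) lies midway between the tips of the shut fingers; the grasp point (between the pads) lies r.pinch_z behind it (r.pinch_z is the distance from the TCP to the grasp point, in m); z points along the fingers, y is the line along which they close (so a half turn about z gives the same grasp; the last joint's range is limited). The gripper opens to 85 mm and grips with 20 to 120 N. Pads are 22 mm wide; open, the fingers measure 114 mm over their backs; the gripper's body (76 mm by 85 mm) begins 54 mm behind the grasp point. The pads swing forward as they close: fully open they stand 13 mm farther back than shut.
Start: joints at [0.334, 0.04, 0.085, 0, -1.615, -0.334], TCP at [0.6, 0, 0.231] pointing down, gripper open.
Joint ranges: [-2.56, 2.56], [-1.29, 2.01], [-1.08, 1.49], [-3.29, 1.98], [-2.81, -0.18], [-2.99, 2.99]. Speed limits (rad/s): [2.57, 2.57, 3.01, 3.14, 3.14, 3.14].

## Interface

Orientations are given as a unit quaternion [x, y, z, w].
In Python, from cell import r, viewer, ticket, probe_bus gives the robot as it stands (r), with the cameras (viewer), the job (ticket) and the readings (probe_bus).
- The arm moves only by the shell command python3 drive.py, which reads ROWS from standard input. ROWS is a JSON list that holds a single list of rows (three levels of brackets), with 1 to 5 rows, each of 7 numbers: dx, dy, dz in parts of the range, where 1.0 means 0.25 m, then a rotation vector rx, ry, rz in parts of the range, where 1.0 means 2 pi rad, then the finger opening in m; each row is the pose to reach, as a shift and turn from the pose commanded when the command began, along the tool's axes at that moment; what a row does not reach only later rows make up. A row lasts 1/10 s, in which the tool goes at most 0.05 m and 0.15 rad, less where a joint would pass 70% of its speed; a pose out of reach is approached as far as the arm can. The fingers move at their own pace and stop on an object; the grip force is fixed at half the most. Time passes only in rows, so rows that do not move let the fingers close. It prints the time, the measured TCP pose, the force, the opening and the grip force at its end. No shift or turn number may pass 1 either way. Input that does not fit is refused with a message, and nothing moves.
- probe_bus.get_state(): the state, without advancing time (a new reading comes with each control period).
- viewer.grab_frame(name): name is "scene" or "side" or "wrist"; returns the picture (480x640x3 uint8, red, green, blue); there is no depth.
- viewer.camera_info(name): a dict with "intrinsics" (3x3 intrinsics, pixels), "origin" and "attitude" of the camera in the world. Camera axes: x right, y up, looking along -z (the intrinsics and any distortion apply to the point x, -y, -z); pixel columns grow to the right and rows downward; lengths in m; the calibration is good to about 2 mm. A picture is of the moment at which its call begins: read the wrist's pose just before it. camera_info takes no time and is no camera call; for the wrist camera it gives the pose at the moment of the call.
- ticket.finish_job(): hands the job in; it is judged then, once.
The state is a dict: "clock": time; "joints": joint angles; "joint_velocities": joint speeds; "joint_torque": joint torques, N m; "eef_pos": TCP position; "tool_rot": TCP orientation; "force": force on the tool from outside, world axes, zero at the start; "moment": the same for the moment, N m; "gripper_width": finger opening in m; "gripper_force": force on a finger pad.
Only numpy, scipy, OpenCV 4.12 (cv2) and the standard library are available. Lean on these libraries where they do the work, as an engineer would, in place of code of your own. Each camera call takes 0.05 s, during which the arm holds its last target. There are 200 camera calls.

## Task

The wide amber bottle standing in the vise has a stuck cap: turn the vise crank clockwise (as seen from the crank's end) until the bottle is caught between the two jaws, and about a quarter turn more, so that the soft rubber grips it without crushing the glass. Then pick up the large red-handled cap wrench by its balance point, carry it over and hold it level and still with its ring centred about 3 cm above the cap, touching neither bottle nor vise, so that its fit can be checked before it is lowered. Finish while still holding it there; leave everything else on the bench where it is.

Things in the scene. Friction and masses are not known exactly. Their poses are not given: they have to be found in the camera images.
- vise: blue machine vise on a steel riser, fixed to the bench, 270 x 130 mm; origin on the bench under its middle. x runs along the screw from the crank end (-x) to the fixed jaw (+x), z up. The bed the bottle stands on is 115 mm above the bench, the jaws (104 mm wide) reach up to 165 mm. Rubber face of the fixed jaw at x = +75 mm. Screw axis at y = 0, 92 mm above the bench
- vise_jaw: the sliding jaw of the vise, 48 mm thick, its frame parallel to the vise's. It has a soft black rubber facing, 12 mm thick, towards the bottle; the facing's free surface is 13 mm from this origin towards -x and gives 1 mm per 10 N, up to 6 mm. Fully open, the two origins coincide and the gap between the jaws is 88 mm
- crank (a joint): crank angle, rad: 0 = fully open, arm straight up; grows clockwise seen from the crank's end (up, vise -y, down, +y), closing the jaw 12 mm per turn (1.91 mm/rad); stops at -0.2 and 13.5. Friction 0.2 N m; stays where left. The jaw pushes the loose bottle to the fixed jaw; a quarter turn after both touch, it is gripped with 30 N; more than half a turn after, the glass may be crushed
- crank_grip (a point): where to grip the crank's black handle: on the axis of a sleeve 22 mm in diameter, 70 mm long, that spins freely on its pin, parallel to the vise's x axis and 55 mm from the screw axis. The point is 178 mm from the vise's origin towards -x, 50 mm out from the crank arm and 22 mm from the sleeve's free end
- bottle: the wide amber glass bottle with a paper label and a white screw cap, loose on the vise bed between the jaws; body 70 mm in diameter and 85 mm high, whole height 130 mm, about 450 g; origin at the centre of its underside, z up
- cap_top (a point): centre of the top of the bottle's white cap (46 mm in diameter), 130 mm above the bottle's underside
- cap_wrench: the large cap wrench, lying flat on the bench: an open steel ring (66 mm outside, 50 mm inside, 26 mm high) on a straight red handle 18 mm wide, 18 mm high; about 500 g. Origin on its underside, below its balance point (centre of mass), which lies on the handle 69 mm from the ring's axis. x points along the handle to the ring, z up; the handle runs from x = +39 mm (ring) to x = -161 mm (free end)
- cap_wrench_ring (a point): centre of the ring of the cap wrench, level with its underside: 69 mm from the wrench's origin along +x
- small_wrench: a smaller cap wrench with a green handle (ring 42 mm outside, 169 mm long, 20 mm high), not needed; origin on its underside below its balance point
- bottle_a: amber bottle, 60 mm in diameter, 120 mm high, standing on the bench, not needed; origin at the centre of its underside
- bottle_b: amber bottle, 52 mm in diameter, 105 mm high, standing on the bench, not needed; origin at the centre of its underside
- jar: white jar with a yellow cap, 64 mm in diameter, 95 mm high, not needed; origin at the centre of its underside
- spare_cap: loose white cap, 46 mm in diameter, 26 mm high, lying near the robot, not needed; origin at the centre of its underside
- screwdriver: yellow-handled screwdriver, 200 mm long, lying behind the vise, not needed

How it is judged:
By the outcome, as a careful person would: the job done as asked, in the order asked, and still so for the second after the job is handed in, while the arm keeps its last pose, push and grip.
It also fails if it takes over 72 s, if anything falls off the work surface, if the arm or the gripper's body presses on something with over 40 N, if the wrist force passes 120 N, or if a joint passes its speed limit or range.

## Working session

There is one attempt and no reset: what is moved stays moved. The work goes in short steps, Python scripts to look and compute and a shell command to move; the robot and the scene stay as the last step left them, time stands still between calls to the robot, and variables do not carry over. Pictures are saved under pics/ and viewed, at most 11 in all, crops included, and the job is handed in when it is done.

```bash
ls; mkdir -p pics
python3 - <<'E'
from cell import r, viewer, ticket, probe_bus
import cv2,numpy as np
for n in("scene","side"):
    cv2.imwrite(f"pics/{n}0.png",viewer.grab_frame(n)[:,:,::-1])
for n in("scene","side","wrist"):print(n,viewer.camera_info(n))
print(probe_bus.get_state(),r.pinch_z)
E
```

```text
cell.py
drive.py
pics
scene {'intrinsics': array([[468.17065122,   0.        , 318.2612522 ],
       [  0.        , 468.17065122, 239.27306402],
       [  0.        ,   0.        ,   1.        ]]), 'origin': array([ 1.05872282, -0.27286117,  1.14650316]), 'attitude': array([0.21873819, 0.12382527, 0.47062591, 0.84577311])}
side {'intrinsics': array([[455.26899651,   0.        , 324.91974658],
       [  0.        , 455.26899651, 239.47506833],
       [  0.        ,   0.        ,   1.        ]]), 'origin': array([0.41124934, 0.84258196, 0.95635023]), 'attitude': array([-0.03986397,  0.38629454,  0.91834838, -0.07631281])}
wrist {'intrinsics': array([[356.24079954,   0.        , 319.92675731],
       [  0.        , 356.24079954, 239.38646716],
       [  0.        ,   0.        ,   1.        ]]), 'origin': array([ 0.59986094, -0.07786305,  0.37298891]), 'attitude': array([ 9.62144265e-04, -1.53368008e-01,  9.88168660e-01,  1.68805360e-04])}
{'clock': 0.1, 'joints': array([ 3.33693732e-01,  4.07784964e-02,  8.38714801e-02, -4.01952519e-04,
       -1.61548230e+00, -3.33707388e-01]), 'joint_velocities': array([ 0.00184857, -0.00244176,  0.00377548,  0.00117803,  0.00040416,
       -0.00141919]), 'joint_torque': array([-5.15327309e-03, -3.69345725e+01,  3.48282552e+01,  6.95181236e+00,
       -4.58455834e-03,  1.14540936e-05]), 'eef_pos': array([5.99700361e-01, 6.59091558e-05, 2.30343227e-01]), 'tool_rot': array([ 7.07107950e-01, -7.07105136e-01, -5.28311505e-04,  6.28973967e-04]), 'force': array([ 0.27503908, -0.56938881, -0.30619989]), 'moment': array([0.03353575, 0.01424213, 0.04690726]), 'gripper_force': 0.0, 'gripper_width': 0.08583146482313819} 0.0187
```

View pics/scene0.png

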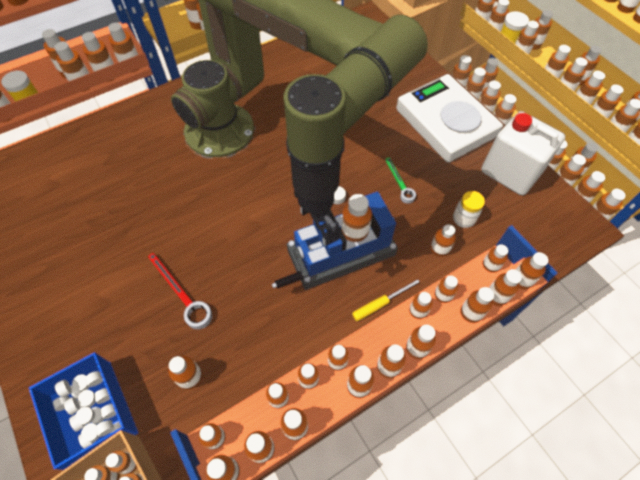

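View pics/side0.png

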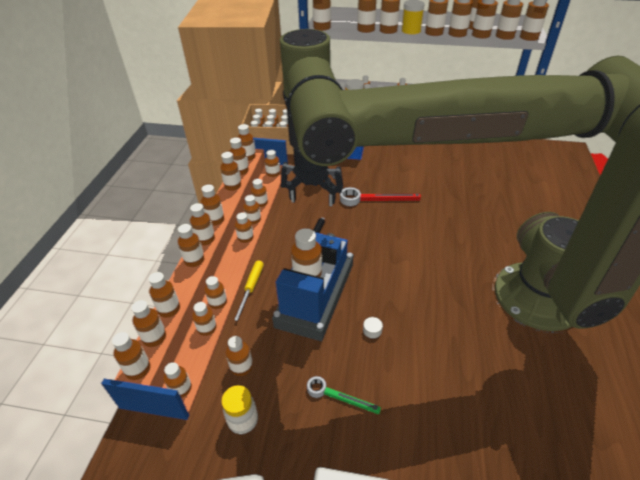

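The scene view shows the vise (≈345,240) with its crank handle at (275–300,281), the cap at (357,203) and the red wrench (ring 198,315; free end 152,256). The side view shows the cap at (306,236), the wrench ring at (350,197) and its free end at (420,198).

```bash
cat > h.py <<'E'
from cell import r, viewer, ticket, probe_bus
import cv2,numpy as np
from scipy.spatial.transform import Rotation as R
def ray(n,p,ci=None):
    c=ci or viewer.camera_info(n);K=c["intrinsics"]
    v=np.array([(p[0]-K[0,2])/K[0,0],-(p[1]-K[1,2])/K[1,1],-1])
    return c["origin"],R.from_quat(c["attitude"]).apply(v/np.linalg.norm(v))
def plane(n,p,z,ci=None):
    o,d=ray(n,p,ci);return o+d*(z-o[2])/d[2]
def proj(n,P,ci=None):
    c=ci or viewer.camera_info(n);q=R.from_quat(c["attitude"]).inv().apply(np.array(P)-c["origin"]);K=c["intrinsics"]
    return np.array([K[0,2]-K[0,0]*q[...,0]/q[...,2],K[1,2]+K[1,1]*q[...,1]/q[...,2]]).T
def tri(rs):
    A=sum(np.eye(3)-np.outer(d,d) for o,d in rs);b=sum((np.eye(3)-np.outer(d,d))@o for o,d in rs)
    P=np.linalg.solve(A,b);return P,[np.linalg.norm(np.cross(P-o,d)) for o,d in rs]
E
python3 - <<'E'
from h import *
np.set_printoptions(precision=4,suppress=True)
S=cv2.imread("pics/scene0.png");D=cv2.imread("pics/side0.png")
print("cap",tri([ray("scene",(357,203)),ray("side",(306,236))]))
print("handle",plane("scene",(275,285),.1),plane("scene",(300,277),.147))
for n,I in(("scene",S),("side",D)):
    hsv=cv2.cvtColor(I,cv2.COLOR_BGR2HSV);h,s,v=cv2.split(hsv)
    red=(((h<4)|(h>174))&(s>200)&(v>90)).astype(np.uint8)
    k,l,st,ce=cv2.connectedComponentsWithStats(red)
    for i in range(1,k):
        if st[i,4]>60:
            rc=cv2.minAreaRect(np.argwhere(l==i)[:,::-1].astype(np.float32));print(n,"red",st[i],rc)
            b=cv2.boxPoints(rc);print([plane(n,p,.012)[:2] for p in b])
    print(n,"ring",plane(n,{"scene":(198,315),"side":(350,197)}[n],.026))
a=cv2.resize(S[170:300,250:410],None,fx=3,fy=3,interpolation=2);b=cv2.resize(D[200:350,250:370],None,fx=2.6,fy=2.6,interpolation=2)
c=np.zeros((395,800,3),np.uint8);c[:390,:480]=a;c[:390,480:480+312]=b;cv2.imwrite("pics/c1.png",c)
E
```

```text
cap (array([0.5921, 0.1168, 0.2395]), [np.float64(0.0009752304753560849), np.float64(0.0009752304753561764)])
handle [ 0.6138 -0.1253  0.1   ] [ 0.6469 -0.0723  0.147 ]
scene red [514 114  17  16 171] ((522.300048828125, 121.60001373291016), (14.230247497558594, 16.127614974975586), 18.434947967529297)
[array([0.4988, 0.8008]), array([0.4586, 0.8609]), array([0.4963, 0.8841]), array([0.5355, 0.8239])]
scene red [150 256  42  49 205] ((170.51280212402344, 279.9898376464844), (58.378746032714844, 7.481104850769043), 51.63251495361328)
[array([ 0.3308, -0.3655]), array([ 0.3259, -0.3466]), array([ 0.5006, -0.3177]), array([ 0.5043, -0.3359])]
scene ring [ 0.5517 -0.3195  0.026 ]
side red [592 154  15  20 165] ((600.6466064453125, 161.50863647460938), (20.6151123046875, 11.817581176757812), 66.80140686035156)
[array([-0.2868, -0.6942]), array([-0.3327, -0.7318]), array([-0.3303, -0.6117]), array([-0.2867, -0.5775])]
side red [361 194  59   7 263] ((390.0, 197.0), (6.0, 58.0), 90.0)
[array([ 0.509 , -0.3391]), array([ 0.3206, -0.3684]), array([ 0.3198, -0.3371]), array([ 0.5054, -0.3082])]
side ring [ 0.5409 -0.3008  0.026 ]
```

View pics/c1.png

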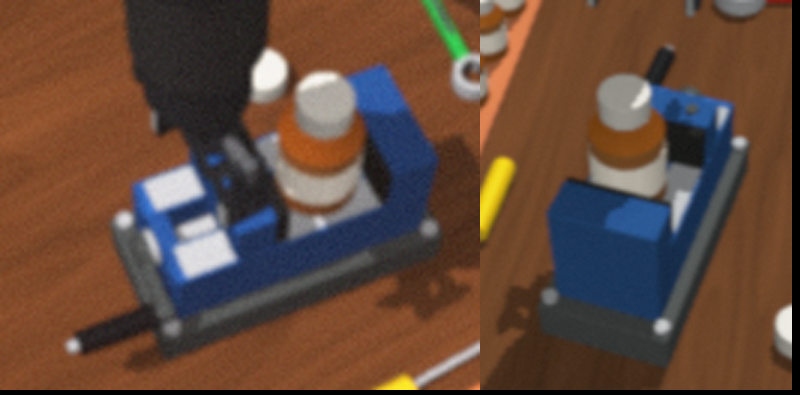

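The crop shows the riser's corner bolts clearly in both views, and the free tip of the crank handle at scene (274,285) and side (322,219). I'll triangulate these.

Run:
```python
from h import *
np.set_printoptions(precision=4,suppress=True)
A,ea=tri([ray("scene",(393.3,246)),ray("side",(276.5,314.2))])
B,eb=tri([ray("scene",(291.3,243)),ray("side",(349.6,255.4))])
T,et=tri([ray("scene",(274.3,285)),ray("side",(322.3,218.8))])
print(A,ea[0],B,eb[0],"tip",T,et[0])
z=(A[2]+B[2])/2
C=plane("scene",(307.3,279.3),z);E=plane("side",(320,325.4),z);print(z,C,E)
u=(A-C)[:2];w=(E-B)[:2];print(np.linalg.norm(u),np.linalg.norm(w),np.degrees([np.arctan2(u[1],u[0]),np.arctan2(w[1],w[0])]),"widths",np.linalg.norm(A-E),np.linalg.norm(B-C))
x=u/np.linalg.norm(u)+w/np.linalg.norm(w);x/=np.linalg.norm(x);y=np.array([-x[1],x[0]])
O=(A+B+C+E)[:2]/4;print("O",O,(A+B)[:2]/2,"yaw",np.arctan2(x[1],x[0]))
print("tip in vise",(T[:2]-O)@x,(T[:2]-O)@y,T[2]);P=np.array([.5921,.1168]);print("cap in vise",(P-O)@x,(P-O)@y)
# predicted crank-up tip/grip
for nm,l in(("tip",-.200),("grip",-.178)):
    for zz,yy in((.147,0),(.092,-.055),(.037,0),(.092,.055)):
        q=np.r_[O+x*l+y*yy,zz];print(nm,zz,q,proj("scene",q),proj("side",q))
```

```text
[0.6574 0.2045 0.0467] 0.0017291371514494107 [ 0.5063 -0.0215  0.0467] 0.0011285653109086697 tip [ 0.6013 -0.1244  0.0775] 0.0020154054049394557
0.04666655406295228 [ 0.621  -0.0396  0.0467] [0.5446 0.2188 0.0467]
0.2468230698283488 0.24337611684495639 [81.5252 80.9383] widths 0.11362569853865734 0.1160953396187845
O [0.5823 0.0906] [0.5818 0.0915] yaw 1.4177616968274982
tip in vise -0.20957470188310942 -0.05156480829917654 0.07752410630319276
cap in vise 0.02741623379467495 -0.0056671381724473675
tip 0.147 [ 0.5518 -0.1071  0.147 ] [267.4023 253.3179] [337.7944 206.2349]
tip 0.092 [ 0.6062 -0.1155  0.092 ] [277.2682 281.9419] [319.3542 217.1992]
tip 0.037 [ 0.5518 -0.1071  0.037 ] [271.5528 272.7206] [337.5875 235.1288]
tip 0.092 [ 0.4975 -0.0987  0.092 ] [262.1745 245.6545] [356.3971 225.1049]
grip 0.147 [ 0.5552 -0.0854  0.147 ] [275.9793 250.1414] [335.3649 211.2218]
grip 0.092 [ 0.6095 -0.0937  0.092 ] [285.6363 278.7276] [316.8092 222.1131]
grip 0.037 [ 0.5552 -0.0854  0.037 ] [279.4435 269.728 ] [335.2977 240.1507]
grip 0.092 [ 0.5008 -0.077   0.092 ] [270.2505 242.6964] [354.2352 230.2137]
```

The manual's scale: shifts go in shares of 0.25 m and turns go in shares of 2 pi rad. Converting my numbers, 0.094 m is 0.376, -0.01 m is -0.04, 0.153 rad is 0.0244.

```bash
echo '[[[0.18, -0.02, 0, 0, 0, 0.0127, 0.085], [0.376, -0.04, 0, 0, 0, 0.0244, 0.085], [0.376, -0.04, 0, 0, 0, 0.0244, 0.085], [0.376, -0.04, 0, 0, 0, 0.0244, 0.085]]]' | python3 drive.py
python3 - <<'E'
from h import *
s=probe_bus.get_state();print(s["eef_pos"],viewer.camera_info("wrist"))
I=viewer.grab_frame("wrist");cv2.imwrite("pics/w1.png",I[:,:,::-1])
E
```

```text
clock: 0.5
eef_pos: [0.6097, -0.0951, 0.2305]
tool_rot: [-0.65, 0.76, 0.0, -0.001]
force: [-0.3, -0.2, -0.4]
gripper_width: 0.085
gripper_force: 0.0
[ 0.60972978 -0.09512724  0.23046131] {'intrinsics': array([[356.24079954,   0.        , 319.92675731],
       [  0.        , 356.24079954, 239.38646716],
       [  0.        ,   0.        ,   1.        ]]), 'origin': array([ 0.59786161, -0.17213299,  0.37308819]), 'attitude': array([-0.01105705, -0.15294474,  0.98519388,  0.07667244])}
```

View pics/w1.png

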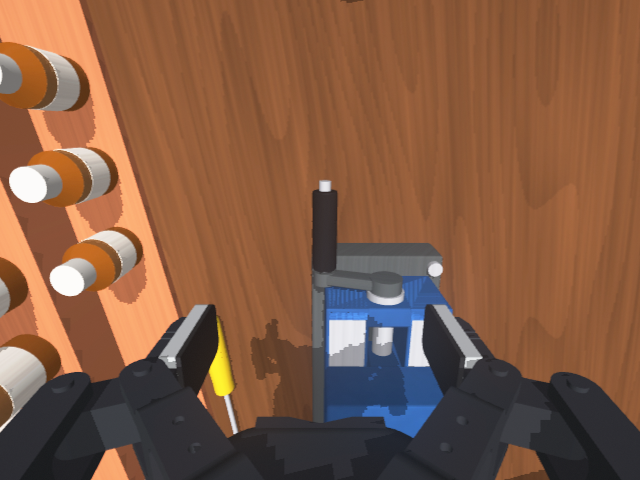

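The wrist view shows the sleeve at (325, 190–270) with its pin tip at (325,185), the screw hub at (384,285) and a riser bolt at (435,269).

Run:
```python
from h import *
np.set_printoptions(precision=4,suppress=True)
T,e=tri([ray("scene",(274.3,285)),ray("side",(322.3,218.8)),ray("wrist",(325,185))]);print("tip",T,e)
print("bolt",plane("wrist",(435,269),.0467))
O=np.array([.582,.091]);a=1.4178;x=np.array([np.cos(a),np.sin(a)]);y=np.array([-x[1],x[0]])
f=lambda P:((P[:2]-O)@x,(P[:2]-O)@y,P[2]);print("tip v",f(T))
print("hub",f(plane("wrist",(384,286),.092)))
for z in(.06,.07,.08,.09):print(z,"sleeve end",f(plane("wrist",(325,190),z)),"arm end",f(plane("wrist",(324,270),z)))
# sleeve width check
print(probe_bus.get_state()["tool_rot"], R.from_quat(probe_bus.get_state()["tool_rot"]).as_matrix())
```

```text
tip [ 0.6011 -0.1244  0.0774] [np.float64(0.0022145546681660824), np.float64(0.0018306902928730768), np.float64(0.000477743276516275)]
bolt [ 0.5057 -0.0207  0.0467]
tip v (np.float64(-0.2099740550329828), np.float64(-0.05166306104724165), np.float64(0.07743656820387215))
hub (np.float64(-0.1248753045233718), np.float64(-6.466054238172363e-05), np.float64(0.09200000000000003))
0.06 sleeve end (np.float64(-0.202848711988167), np.float64(-0.05090046270873422), np.float64(0.06)) arm end (np.float64(-0.1265656242121964), np.float64(-0.05156244974859581), np.float64(0.06))
0.07 sleeve end (np.float64(-0.20456847628318378), np.float64(-0.051056313021331644), np.float64(0.07)) arm end (np.float64(-0.13072054531284308), np.float64(-0.05169716769368757), np.float64(0.07))
0.08 sleeve end (np.float64(-0.20628824057820055), np.float64(-0.05121216333392919), np.float64(0.08000000000000002)) arm end (np.float64(-0.13487546641348983), np.float64(-0.05183188563877932), np.float64(0.08000000000000002))
0.09 sleeve end (np.float64(-0.20800800487321733), np.float64(-0.051368013646526725), np.float64(0.09000000000000002)) arm end (np.float64(-0.13903038751413652), np.float64(-0.05196660358387108), np.float64(0.09000000000000002))
[-0.6508  0.7592  0.0004 -0.0004] [[-0.1529 -0.9882 -0.0011]
 [-0.9882  0.1529  0.0002]
 [ 0.      0.0011 -1.    ]]
```

To row units: 0.175 m is 0.7, 0.135 m is 0.54.

```bash
echo '[[[0.004, 0.016, 0.18, 0, 0, 0, 0.085], [0.004, 0.016, 0.36, 0, 0, 0, 0.085], [0.004, 0.016, 0.54, 0, 0, 0, 0.085], [0.004, 0.016, 0.7, 0, 0, 0, 0.085], [0.004, 0.016, 0.7, 0, 0, 0, 0.085]]]' | python3 drive.py; echo '[[[0, 0, 0, 0, 0, 0, 0], [0, 0, 0, 0, 0, 0, 0], [0, 0, 0, 0, 0, 0, 0], [0, 0, 0, 0, 0, 0, 0], [0, 0, 0, 0, 0, 0, 0]]]' | python3 drive.py
python3 - <<'E'
from h import *
I=viewer.grab_frame("wrist");cv2.imwrite("pics/w2.png",I[:,:,::-1])
E
```

```text
clock: 1.05
eef_pos: [0.6017, -0.093, 0.0492]
tool_rot: [-0.651, 0.759, 0.004, -0.004]
force: [-1.1, 0.5, -0.8]
gripper_width: 0.0849
gripper_force: 0.0
clock: 1.55
eef_pos: [0.6059, -0.0942, 0.0574]
tool_rot: [-0.651, 0.759, 0.0, 0.0]
force: [-2.4, 1.9, 2.6]
gripper_width: 0.0205
gripper_force: 58.4
```

View pics/w2.png

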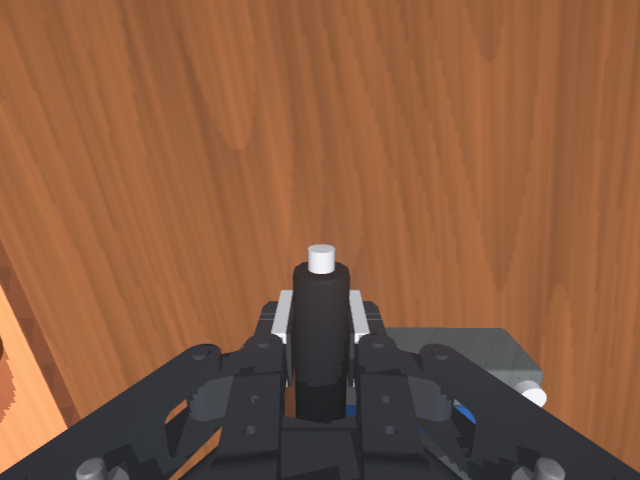

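Run:
```python
import numpy as np
t0=1.87;R=.055
for c in range(7):
    a=t0+c*1.3
    print(c,"; ".join(f"{-0+-R*(np.sin(a+k*.26)-np.sin(a)):.4f} {-R*(np.cos(a+k*.26)-np.cos(a)):.4f}" for k in range(1,6)))
```

```text
0 0.0059 0.0130; 0.0150 0.0240; 0.0266 0.0323; 0.0399 0.0373; 0.0541 0.0388
1 0.0141 -0.0022; 0.0271 -0.0080; 0.0382 -0.0170; 0.0466 -0.0285; 0.0518 -0.0418
2 0.0016 -0.0142; -0.0005 -0.0283; -0.0062 -0.0414; -0.0150 -0.0526; -0.0264 -0.0611
3 -0.0132 -0.0053; -0.0274 -0.0071; -0.0415 -0.0051; -0.0547 0.0004; -0.0659 0.0091
4 -0.0087 0.0113; -0.0141 0.0245; -0.0161 0.0386; -0.0143 0.0528; -0.0089 0.0660
5 0.0086 0.0114; 0.0198 0.0202; 0.0329 0.0258; 0.0470 0.0279; 0.0612 0.0262
6 0.0133 -0.0052; 0.0247 -0.0137; 0.0337 -0.0248; 0.0394 -0.0379; 0.0416 -0.0519
```

To row units: 0.054 m is 0.216, 0.04 m is 0.16.

```bash
echo '[[[0, 0.024, 0.052, 0, 0, 0, 0], [0, 0.06, 0.096, 0, 0, 0, 0], [0, 0.106, 0.128, 0, 0, 0, 0], [0, 0.16, 0.148, 0, 0, 0, 0], [0, 0.216, 0.156, 0, 0, 0, 0]]]' | python3 drive.py; echo '[[[0, 0, 0, 0, 0, 0, 0]]]' | python3 drive.py
```

```text
clock: 2.1
eef_pos: [0.5539, -0.0859, 0.0184]
tool_rot: [-0.651, 0.759, -0.001, 0.002]
force: [3.4, 2.4, 7.1]
gripper_width: 0.0203
gripper_force: 59.4
clock: 2.2
eef_pos: [0.5526, -0.0857, 0.0185]
tool_rot: [-0.651, 0.759, -0.001, 0.001]
force: [-2.0, 3.3, 5.5]
gripper_width: 0.0201
gripper_force: 59.2
```

To row units: 0.052 m is 0.208, 0.0465 m is 0.186.

```bash
echo '[[[0, 0.056, -0.008, 0, 0, 0, 0], [0, 0.108, -0.032, 0, 0, 0, 0], [0, 0.152, -0.068, 0, 0, 0, 0], [0, 0.186, -0.114, 0, 0, 0, 0], [0, 0.208, -0.168, 0, 0, 0, 0]]]' | python3 drive.py; echo '[[[0, 0.006, -0.056, 0, 0, 0, 0], [0, -0.002, -0.112, 0, 0, 0, 0], [0, -0.024, -0.166, 0, 0, 0, 0], [0, -0.06, -0.21, 0, 0, 0, 0], [0, -0.106, -0.244, 0, 0, 0, 0]]]' | python3 drive.py
```

```text
clock: 2.7
eef_pos: [0.5014, -0.0776, 0.0592]
tool_rot: [-0.651, 0.759, 0.0, 0.001]
force: [6.7, 1.7, -3.7]
gripper_width: 0.0207
gripper_force: 59.1
clock: 3.2
eef_pos: [0.5265, -0.0817, 0.1211]
tool_rot: [-0.651, 0.759, 0.002, -0.001]
force: [-3.8, 6.4, -1.9]
gripper_width: 0.0205
gripper_force: 59.8
```

To row units: -0.066 m is -0.264, -0.0545 m is -0.218.

```bash
echo '[[[0, -0.052, -0.022, 0, 0, 0, 0], [0, -0.11, -0.028, 0, 0, 0, 0], [0, -0.166, -0.02, 0, 0, 0, 0], [0, -0.218, 0.002, 0, 0, 0, 0], [0, -0.264, 0.036, 0, 0, 0, 0]]]' | python3 drive.py; echo '[[[0, -0.034, 0.046, 0, 0, 0, 0], [0, -0.056, 0.098, 0, 0, 0, 0], [0, -0.064, 0.154, 0, 0, 0, 0], [0, -0.058, 0.212, 0, 0, 0, 0], [0, -0.036, 0.264, 0, 0, 0, 0]]]' | python3 drive.py
```

```text
clock: 3.7
eef_pos: [0.593, -0.0922, 0.112]
tool_rot: [-0.651, 0.759, 0.001, -0.0]
force: [-5.4, 4.5, -1.7]
gripper_width: 0.0201
gripper_force: 60.0
clock: 4.2
eef_pos: [0.6005, -0.0934, 0.0446]
tool_rot: [-0.651, 0.759, 0.001, -0.001]
force: [-10.3, 8.2, 10.3]
gripper_width: 0.0203
gripper_force: 61.2
```

To row units: 0.061 m is 0.244, 0.047 m is 0.188.

```bash
echo '[[[0, 0.034, 0.046, 0, 0, 0, 0], [0, 0.08, 0.08, 0, 0, 0, 0], [0, 0.132, 0.104, 0, 0, 0, 0], [0, 0.188, 0.112, 0, 0, 0, 0], [0, 0.244, 0.104, 0, 0, 0, 0]]]' | python3 drive.py; echo '[[[0, 0, 0, 0, 0, 0, 0]]]' | python3 drive.py
python3 - <<'E'
from h import *
for n in("scene","side"):
    cv2.imwrite(f"pics/{n}1.png",viewer.grab_frame(n)[:,:,::-1])
S=cv2.imread("pics/scene1.png");D=cv2.imread("pics/side1.png")
a=cv2.resize(S[170:300,250:410],None,fx=3,fy=3,interpolation=2);b=cv2.resize(D[200:350,250:370],None,fx=2.6,fy=2.6,interpolation=2)
c=np.zeros((395,800,3),np.uint8);c[:390,:480]=a;c[:390,480:480+312]=b;cv2.imwrite("pics/c2.png",c)
E
```

```text
clock: 4.7
eef_pos: [0.5424, -0.0842, 0.0198]
tool_rot: [-0.651, 0.759, -0.001, 0.001]
force: [4.9, 4.0, 1.0]
gripper_width: 0.0202
gripper_force: 60.2
clock: 4.8
eef_pos: [0.5412, -0.084, 0.0201]
tool_rot: [-0.651, 0.759, -0.0, 0.001]
force: [-2.1, 5.0, 4.9]
gripper_width: 0.0203
gripper_force: 60.1
```

View pics/c2.png

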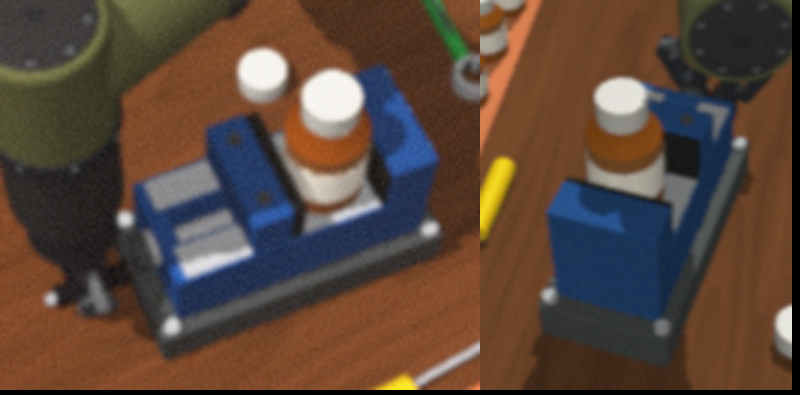

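Run:
```python
from h import *
O=np.array([.582,.091]);a=1.4178;x=np.array([np.cos(a),np.sin(a)]);y=np.array([-x[1],x[0]])
f=lambda P:np.round([(P[:2]-O)@x*1e3,(P[:2]-O)@y*1e3,P[2]*1e3],1)
def c(u,v):return(250+u/3,170+v/3)
P,e=tri([ray("scene",c(332,92)),ray("side",(250+(620-480)/2.6,200+95/2.6))]);print("cap",P,f(P),e)
print("cap z=.245",f(plane("scene",c(332,88),.245)),f(plane("side",(303.8,236),.245)))
for n,p in(("rubber far",(257,118)),("rubber near",(303,224)),("rub/jaw far",(248,122)),("rub/jaw near",(292,232)),("back far",(208,128)),("back near",(252,238)),("fixed out near",(436,160)),("fixed out far",(388,70))):print(n,f(plane("scene",c(*p),.165)))
```

```text
cap [0.59476679 0.12511962 0.2455141 ] [ 35.7  -7.4 245.5] [np.float64(0.0005856776122579626), np.float64(0.0005856776122578586)]
cap z=.245 [ 37.7  -4.3 245. ] [ 33.1  -7.9 245. ]
rubber far [ -3.5  39.5 165. ]
rubber near [-10.6 -66.2 165. ]
rub/jaw far [-12.   38.8 165. ]
rub/jaw near [-21.7 -69.3 165. ]
back far [-44.7  46.4 165. ]
back near [-53.  -61.8 165. ]
fixed out near [114.1 -54.9 165. ]
fixed out far [118.  40. 165.]
```

To row units: -0.052 m is -0.208, 0.0415 m is 0.166.

```bash
echo '[[[0, 0.054, -0.02, 0, 0, 0, 0], [0, 0.098, -0.054, 0, 0, 0, 0], [0, 0.134, -0.1, 0, 0, 0, 0], [0, 0.158, -0.152, 0, 0, 0, 0], [0, 0.166, -0.208, 0, 0, 0, 0]]]' | python3 drive.py; echo '[[[0, 0, 0, 0, 0, 0, 0], [0, 0, 0, 0, 0, 0, 0]]]' | python3 drive.py; echo '[[[0, 0, 0, 0, 0, 0, 0.085], [0, 0, 0, 0, 0, 0, 0.085], [0, 0, 0, 0, 0, 0, 0.085], [0, 0, 0, 0, 0, 0, 0.085]]]' | python3 drive.py; echo '[[[0, 0, -0.18, 0, 0, 0, 0.085], [0, 0, -0.36, 0, 0, 0, 0.085], [0, 0, -0.54, 0, 0, 0, 0.085], [0, 0, -0.68, 0, 0, 0, 0.085], [0, 0, -0.68, 0, 0, 0, 0.085]]]' | python3 drive.py
python3 - <<'E'
from h import *
print(viewer.camera_info("wrist"));I=viewer.grab_frame("wrist");cv2.imwrite("pics/w3.png",I[:,:,::-1])
E
```

```text
clock: 5.4
eef_pos: [0.4996, -0.0774, 0.0702]
tool_rot: [-0.651, 0.759, 0.001, -0.0]
force: [4.1, 5.0, -6.9]
gripper_width: 0.0203
gripper_force: 59.4
clock: 5.6
eef_pos: [0.4998, -0.0775, 0.0711]
tool_rot: [-0.651, 0.759, 0.001, -0.0]
force: [-3.4, 7.4, 0.2]
gripper_width: 0.0203
gripper_force: 60.2
clock: 6.0
eef_pos: [0.5002, -0.0785, 0.0713]
tool_rot: [-0.651, 0.759, -0.0, -0.0]
force: [-0.4, 0.6, -0.2]
gripper_width: 0.0771
gripper_force: 0.0
clock: 6.5
eef_pos: [0.502, -0.0787, 0.2477]
tool_rot: [-0.651, 0.759, -0.003, 0.004]
force: [0.1, 0.1, -0.4]
gripper_width: 0.085
gripper_force: 0.0
{'intrinsics': array([[356.24079954,   0.        , 319.92675731],
       [  0.        , 356.24079954, 239.38646716],
       [  0.        ,   0.        ,   1.        ]]), 'origin': array([ 0.48863906, -0.15570678,  0.39021538]), 'attitude': array([-0.01639505, -0.15309397,  0.98522125,  0.07505019])}
```

View pics/w3.png

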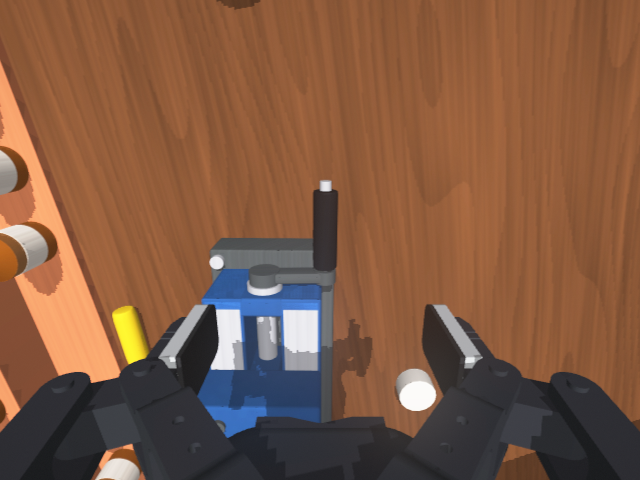

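To row units: 0.249 m is 0.996, 0.15 m is 0.6, 0.75 rad is 0.1194.

```bash
echo '[[[0.2, -0.02, 0, 0, 0, 0.0239, 0.085], [0.4, -0.04, 0, 0, 0, 0.0477, 0.085], [0.6, -0.06, 0, 0, 0, 0.0716, 0.085], [0.8, -0.08, 0, 0, 0, 0.0955, 0.085], [0.996, -0.1, 0, 0, 0, 0.1194, 0.085]]]' | python3 drive.py; echo '[[[0, 0, 0, 0, 0, 0.0239, 0.085], [0, 0, 0, 0, 0, 0.0477, 0.085], [0, 0, 0, 0, 0, 0.0716, 0.085], [0, 0, 0, 0, 0, 0.0796, 0.085], [0, 0, 0, 0, 0, 0.0796, 0.085]]]' | python3 drive.py
python3 - <<'E'
from h import *
s=probe_bus.get_state();print(s["joints"]);ci=viewer.camera_info("wrist");print(ci["origin"],ci["attitude"])
I=viewer.grab_frame("wrist");cv2.imwrite("pics/w4.png",I[:,:,::-1])
for n in("scene","side"):cv2.imwrite(f"pics/{n}2.png",viewer.grab_frame(n)[:,:,::-1])
E
```

```text
clock: 7.05
eef_pos: [0.4861, -0.3296, 0.2399]
tool_rot: [-0.325, 0.946, 0.001, -0.001]
force: [1.3, 0.4, 0.9]
gripper_width: 0.0847
gripper_force: 0.0
clock: 7.55
eef_pos: [0.4865, -0.3277, 0.2397]
tool_rot: [-0.084, 0.997, 0.0, -0.001]
force: [-0.6, -0.6, 1.2]
gripper_width: 0.0851
gripper_force: 0.0
[-2.51295611e-01  7.75250994e-03  6.72491540e-02 -1.81381885e-04
 -1.63263423e+00 -1.15229157e+00]
[ 0.41012358 -0.3409985   0.38254577] [-0.09808592 -0.11664186  0.75472391  0.63809533]
```

View pics/w4.png

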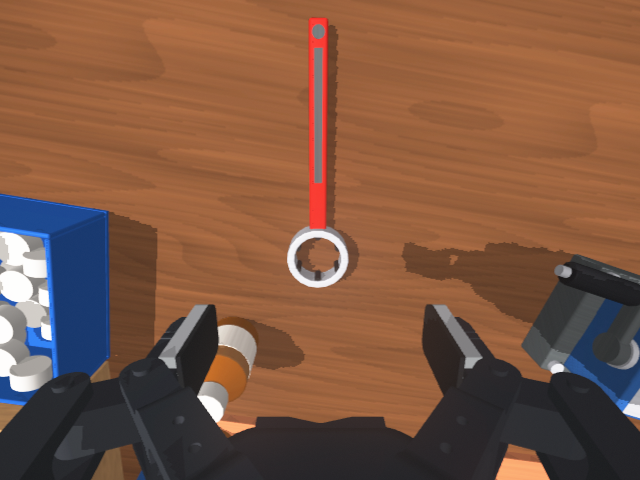

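View pics/scene2.png

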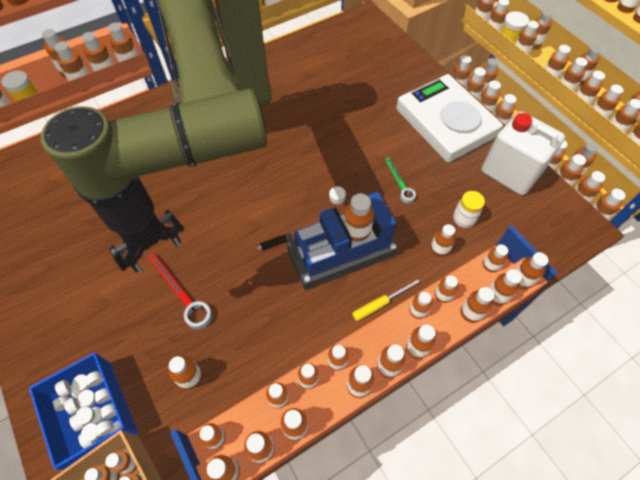

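The wrist view shows the ring at (318,257) and the handle's free end at (318,18). I'll compute the wrench pose from all the views.

Run:
```python
from h import *
np.set_printoptions(precision=4,suppress=True)
print("tcp in scene",proj("scene",probe_bus.get_state()["eef_pos"]))
print("wrist: ring",plane("wrist",(318,257),.022),"end",plane("wrist",(318,18),.018),"neck",plane("wrist",(318,228),.018))
print(ray("wrist",(320,240)))
S=cv2.imread("pics/scene2.png");D=cv2.imread("pics/side2.png");W=cv2.imread("pics/w4.png")
for n,I in(("scene",S),("side",D),("wrist",W)):
    h,s,v=cv2.split(cv2.cvtColor(I,cv2.COLOR_BGR2HSV))
    red=(((h<4)|(h>174))&(s>200)&(v>90)).astype(np.uint8)
    k,l,st,ce=cv2.connectedComponentsWithStats(red)
    for i in range(1,k):
        if st[i,4]>60:
            m=np.argwhere(l==i)[:,::-1].astype(np.float32);vx,vy,cx,cy=cv2.fitLine(m,cv2.DIST_L2,0,.01,.01).ravel();t=(m-[cx,cy])@[vx,vy]
            print(n,st[i],[plane(n,(cx+vx*q,cy+vy*q),.018)[:2] for q in(t.min(),t.max())])
for n,p in(("scene",(197.5,315)),):print(n,plane(n,p,.022))
```

```text
tcp in scene [159.4254 258.5027]
wrist: ring [ 0.5431 -0.3203  0.022 ] end [ 0.3189 -0.3583  0.018 ] neck [ 0.5121 -0.3256  0.018 ]
(array([ 0.4102, -0.341 ,  0.3832]), array([ 0.2994,  0.0516, -0.9527]))
scene [515 114  16  15 162] [array([0.4843, 0.8201]), array([0.5093, 0.8612])]
scene [150 256  42  50 200] [array([ 0.3321, -0.3549]), array([ 0.5055, -0.3265])]
side [361 194  59   7 256] [array([ 0.5063, -0.3143]), array([ 0.3205, -0.3373])]
wrist [ 309   18   19  210 1845] [array([ 0.5113, -0.3269]), array([ 0.3187, -0.3571])]
scene [ 0.5492 -0.3207  0.022 ]
```

To row units: 0.21 m is 0.84, 0.19 m is 0.76.

```bash
echo '[[[0.034, -0.008, 0.2, 0, 0, 0, 0.07], [0.034, -0.008, 0.4, 0, 0, 0, 0.07], [0.034, -0.008, 0.6, 0, 0, 0, 0.07], [0.034, -0.008, 0.76, 0, 0, 0, 0.07], [0.034, -0.008, 0.84, 0, 0, 0, 0.07]]]' | python3 drive.py; echo '[[[0, 0, 0.04, 0, 0, 0, 0.07], [0, 0, 0.08, 0, 0, 0, 0.07], [0, 0, 0.104, 0, 0, 0, 0.07], [0, 0, 0.104, 0, 0, 0, 0.07], [0, 0, 0.104, 0, 0, 0, 0.07]]]' | python3 drive.py
```

```text
clock: 8.2
eef_pos: [0.4763, -0.3299, 0.0262]
tool_rot: [-0.084, 0.996, 0.002, -0.003]
force: [-0.0, 1.3, 0.3]
gripper_width: 0.0701
gripper_force: 0.0
clock: 8.7
eef_pos: [0.4795, -0.3313, 0.0064]
tool_rot: [-0.084, 0.996, -0.0, 0.001]
force: [-0.3, -0.6, -0.3]
gripper_width: 0.0701
gripper_force: 0.0
```

To row units: 0.002 m is 0.008.

```bash
echo '[[[0, 0, 0.008, 0, 0, 0, 0.04], [0, 0, 0.008, 0, 0, 0, 0], [0, 0, 0.008, 0, 0, 0, 0], [0, 0, 0.008, 0, 0, 0, 0], [0, 0, 0.008, 0, 0, 0, 0]]]' | python3 drive.py; echo '[[[0, 0, 0, 0, 0, 0, 0], [0, 0, 0, 0, 0, 0, 0], [0, 0, 0, 0, 0, 0, 0]]]' | python3 drive.py
```

```text
clock: 9.2
eef_pos: [0.4791, -0.3313, 0.0038]
tool_rot: [-0.084, 0.996, -0.0, 0.0]
force: [-0.9, 0.1, 2.0]
gripper_width: 0.0168
gripper_force: 62.2
clock: 9.5
eef_pos: [0.479, -0.3313, 0.0038]
tool_rot: [-0.084, 0.996, -0.0, 0.0]
force: [-0.1, -0.2, 4.0]
gripper_width: 0.0165
gripper_force: 62.3
```

To row units: -0.12 m is -0.48, -0.03 m is -0.12.

```bash
echo '[[[0, 0, -0.04, 0, 0, 0, 0], [0, 0, -0.12, 0, 0, 0, 0], [0, 0, -0.24, 0, 0, 0, 0], [0, 0, -0.36, 0, 0, 0, 0], [0, 0, -0.48, 0, 0, 0, 0]]]' | python3 drive.py; echo '[[[0, 0, -0.14, 0, 0, 0, 0], [0, 0, -0.28, 0, 0, 0, 0], [0, 0, -0.42, 0, 0, 0, 0], [0, 0, -0.56, 0, 0, 0, 0], [0, 0, -0.72, 0, 0, 0, 0]]]' | python3 drive.py; echo '[[[0, 0, 0, 0, 0, 0, 0], [0, 0, 0, 0, 0, 0, 0]]]' | python3 drive.py
python3 - <<'E'
from h import *
print(probe_bus.get_state()["moment"],probe_bus.get_state()["tool_rot"])
for n in("scene","side","wrist"):cv2.imwrite(f"pics/{n}3.png",viewer.grab_frame(n)[:,:,::-1])
np.set_printoptions(precision=4,suppress=True)
D=cv2.imread("pics/side3.png");S=cv2.imread("pics/scene3.png")
c=np.zeros((480,800,3),np.uint8);c[:,:400]=cv2.resize(S[130:310,60:210],(400,480));c[:,400:]=cv2.resize(D[90:330,250:450],(400,480));cv2.imwrite("pics/c3.png",c)
E
```

```text
clock: 10.0
eef_pos: [0.4779, -0.3302, 0.1228]
tool_rot: [-0.084, 0.996, 0.001, -0.001]
force: [1.4, -0.5, -5.7]
gripper_width: 0.0162
gripper_force: 61.1
clock: 10.5
eef_pos: [0.4782, -0.3301, 0.3023]
tool_rot: [-0.084, 0.996, 0.002, -0.002]
force: [1.1, 0.3, -6.2]
gripper_width: 0.0164
gripper_force: 61.1
clock: 10.7
eef_pos: [0.479, -0.3305, 0.3026]
tool_rot: [-0.084, 0.996, 0.001, -0.0]
force: [0.5, 0.6, -7.0]
gripper_width: 0.0164
gripper_force: 61.2
[ 0.03589077 -0.03865822  0.0146636 ] [-8.39800736e-02  9.96467041e-01  8.83872677e-04 -5.34456632e-05]
```

View pics/c3.png

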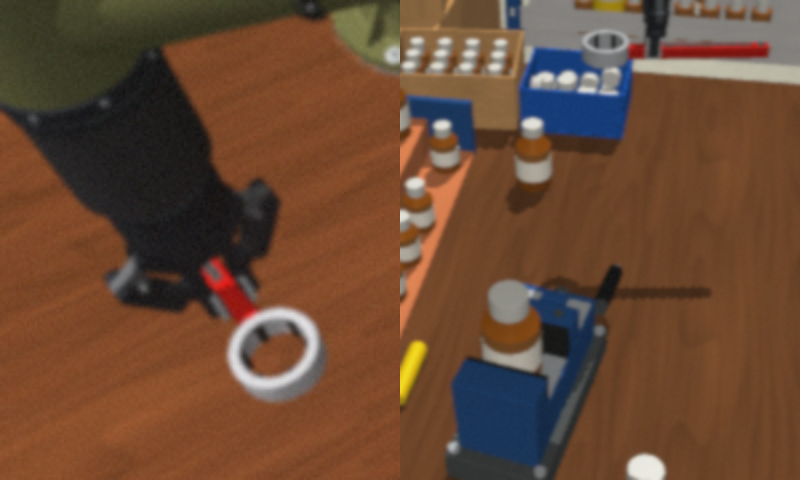

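```bash
cat >> h.py <<'E'
def disc(n,I,guess,rad,win=16,smax=70,vmin=95):
    """centre pixel of a white disc's top, from left/right/top extents of its mask near guess (3D)"""
    t=np.linspace(0,2*np.pi,90);c=proj(n,guess);C=proj(n,np.array(guess)+rad*np.c_[np.cos(t),np.sin(t),0*t])-c
    h,s,v=cv2.split(cv2.cvtColor(I,cv2.COLOR_BGR2HSV));m=((s<smax)&(v>vmin)).astype(np.uint8)
    k,l,st,ce=cv2.connectedComponentsWithStats(m);y,x=np.round(c).astype(int)[::-1]
    i=l[y,x]
    if i==0:i=np.bincount(l[y-win:y+win,x-win:x+win].ravel())[1:].argmax()+1
    x0,y0,w,hh=st[i,:4]
    u=(x0+x0+w-1)/2-(C[:,0].min()+C[:,0].max())/2
    return np.array([u,y0-C[:,1].min()]),w,np.ptp(C[:,0]),st[i]
E
python3 - <<'E'
from h import *
np.set_printoptions(precision=4,suppress=True)
G=[.595,.126,.245]
for a,b in((2,2),(3,3)):
    p=disc("scene",cv2.imread(f"pics/scene{a}.png"),G,.023);q=disc("side",cv2.imread(f"pics/side{b}.png"),G,.023)
    print(p,q,tri([ray("scene",p[0]),ray("side",q[0])]))
print("ring top",tri([ray("scene",(163.5,262.4)),ray("side",(352.5,111.5))]),probe_bus.get_state()["eef_pos"])
E
```

```text
(array([359.9943, 201.2114]), np.int32(21), np.float64(19.935048555631738), array([350, 193,  21,  23, 363], dtype=int32)) (array([307.0034, 236.9841]), np.int32(27), np.float64(20.43011942718738), array([294, 230,  27,  22, 402], dtype=int32)) (array([0.5906, 0.1236, 0.2418]), [np.float64(0.003354449106577514), np.float64(0.003354449106577743)])
(array([360.4943, 201.2114]), np.int32(20), np.float64(19.935048555631738), array([351, 193,  20,  23, 366], dtype=int32)) (array([307.0034, 236.9841]), np.int32(27), np.float64(20.43011942718738), array([294, 230,  27,  22, 405], dtype=int32)) (array([0.5909, 0.1243, 0.2422]), [np.float64(0.003839014868569937), np.float64(0.0038390148685698683)])
ring top (array([ 0.5451, -0.3203,  0.3169]), [np.float64(0.0019579737746307385), np.float64(0.0019579737746309)]) [ 0.4784 -0.3305  0.3003]
```

Run:
```python
from h import *
np.set_printoptions(precision=4,suppress=True)
print(tri([ray("scene",(360.2,201.2)),ray("side",(304.5,237.5))]),plane("scene",(360.2,201.2),.245),plane("side",(304.5,237.5),.245))
s=probe_bus.get_state();print(s["eef_pos"],R.from_quat(s["tool_rot"]).as_matrix(),s["joints"])
```

```text
(array([0.5936, 0.1248, 0.2423]), [np.float64(0.0007197381623189619), np.float64(0.0007197381623187317)]) [0.5957 0.1238 0.245 ] [0.5923 0.127  0.245 ]
[ 0.4784 -0.3305  0.3003] [[-0.9859 -0.1673 -0.0042]
 [-0.1673  0.9859  0.0025]
 [ 0.0038  0.0032 -1.    ]] [-0.2606  0.0141  0.1847 -0.0014 -1.7462 -1.1424]
```

The manual's scale: shifts go in shares of 0.25 m and turns go in shares of 2 pi rad. Converting my numbers, 0.157 m is 0.628, -0.045 m is -0.18.

```bash
echo '[[[-0.024, 0.08, 0, 0, 0, 0, 0], [-0.06, 0.208, 0, 0, 0, 0, 0], [-0.1, 0.348, 0, 0, 0, 0, 0], [-0.14, 0.488, 0, 0, 0, 0, 0], [-0.18, 0.628, 0, 0, 0, 0, 0]]]' | python3 drive.py; echo '[[[-0.04, 0.14, 0, 0, 0, 0, 0], [-0.08, 0.28, 0, 0, 0, 0, 0], [-0.12, 0.42, 0, 0, 0, 0, 0], [-0.16, 0.56, 0, 0, 0, 0, 0], [-0.2, 0.7, 0, 0, 0, 0, 0]]]' | python3 drive.py;echo '[[[-0.04, 0.14, 0, 0, 0, 0, 0], [-0.072, 0.26, 0, 0, 0, 0, 0], [-0.096, 0.34, 0, 0, 0, 0, 0], [-0.112, 0.392, 0, 0, 0, 0, 0], [-0.112, 0.392, 0, 0, 0, 0, 0]]]' | python3 drive.py; echo '[[[0, 0, 0.04, 0, 0, 0, 0], [0, 0, 0.06, 0, 0, 0, 0], [0, 0, 0.072, 0, 0, 0, 0], [0, 0, 0.072, 0, 0, 0, 0], [0, 0, 0.072, 0, 0, 0, 0]]]' | python3 drive.py
python3 - <<'E'
from h import *
s=probe_bus.get_state();print(s["eef_pos"],s["tool_rot"],s["moment"])
for n in("scene","side"):cv2.imwrite(f"pics/{n}4.png",viewer.grab_frame(n)[:,:,::-1])
D=cv2.imread("pics/side4.png");S=cv2.imread("pics/scene4.png")
c=np.hstack([cv2.resize(S[140:260,300:400],(400,480),interpolation=2),cv2.resize(D[170:290,260:360],(400,480),interpolation=2)]);cv2.imwrite("pics/c4.png",c)
E
```

```text
clock: 11.35
eef_pos: [0.4965, -0.1673, 0.3014]
tool_rot: [-0.084, 0.996, 0.0, -0.001]
force: [0.9, 0.1, -5.4]
gripper_width: 0.0161
gripper_force: 61.1
clock: 11.85
eef_pos: [0.5165, 0.0136, 0.3015]
tool_rot: [-0.084, 0.996, -0.0, -0.001]
force: [0.4, 0.2, -5.5]
gripper_width: 0.0164
gripper_force: 61.1
clock: 12.35
eef_pos: [0.528, 0.1147, 0.3015]
tool_rot: [-0.085, 0.996, -0.0, -0.001]
force: [0.4, -0.2, -5.5]
gripper_width: 0.0162
gripper_force: 61.1
clock: 12.85
eef_pos: [0.5284, 0.1129, 0.2855]
tool_rot: [-0.083, 0.997, -0.0, 0.0]
force: [0.1, -0.1, -5.3]
gripper_width: 0.016
gripper_force: 61.1
[0.52836107 0.11293042 0.28548248] [-8.34693466e-02  9.96510335e-01 -4.99311771e-05  1.33277651e-04] [-0.01280527 -0.05340893 -0.00181544]
```

View pics/c4.png

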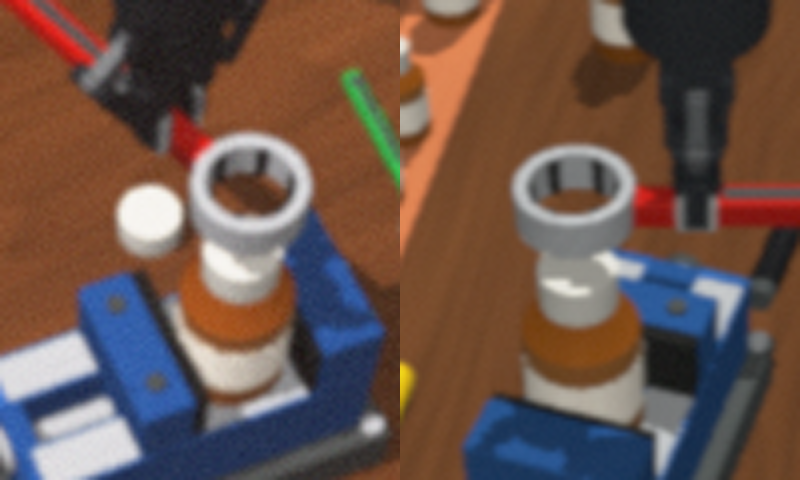

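Run:
```python
from h import *
np.set_printoptions(precision=4,suppress=True)
def cen(n,l,rr,t,G,rad):
    a=np.linspace(0,2*np.pi,90);c=proj(n,G);C=proj(n,np.array(G)+rad*np.c_[np.cos(a),np.sin(a),0*a])-c
    print(n,"width",rr-l,np.ptp(C[:,0]));return np.array([(l+rr)/2-(C[:,0].min()+C[:,0].max())/2,t-C[:,1].min()])
G=[.595,.125,.3]
p=cen("scene",300+189/4,300+314/4,140+131/4,G,.033);q=cen("side",260+112/4,260+236/4,170+145/4,G,.033)
print(p,q,tri([ray("scene",p),ray("side",q)]))
for z in(.3,.303,.308):print(z,plane("scene",p,z),plane("side",q,z))
m=R.from_quat(probe_bus.get_state()["tool_rot"]).as_matrix();print(m, "kin ring",probe_bus.get_state()["eef_pos"]-.066*m[:,0])
```

```text
scene width 31.25 29.939676127727523
side width 31.0 30.43682358946404
[362.8629 184.8094] [303.5066 216.1402] (array([0.5934, 0.1255, 0.3067]), [np.float64(0.001459798815213565), np.float64(0.0014597988152135458)])
0.3 [0.5911 0.1291 0.3   ] [0.5941 0.117  0.3   ]
0.303 [0.5928 0.1277 0.303 ] [0.5932 0.1203 0.303 ]
0.308 [0.5955 0.1253 0.308 ] [0.5918 0.1259 0.308 ]
[[-0.986  -0.1667  0.0006]
 [-0.1667  0.986   0.0002]
 [-0.0007  0.0001 -1.    ]] kin ring [0.5935 0.1242 0.2858]
```

To row units: 0.0065 m is 0.026, 0.003 m is 0.012.

```bash
echo '[[[0, 0, 0.012, 0, 0, 0, 0], [0, 0, 0.026, 0, 0, 0, 0], [0, 0, 0.026, 0, 0, 0, 0], [0, 0, 0.026, 0, 0, 0, 0], [0, 0, 0.026, 0, 0, 0, 0]]]' | python3 drive.py; echo '[[[0, 0, 0, 0, 0, 0, 0], [0, 0, 0, 0, 0, 0, 0], [0, 0, 0, 0, 0, 0, 0], [0, 0, 0, 0, 0, 0, 0], [0, 0, 0, 0, 0, 0, 0]]]' | python3 drive.py
python3 -c "
from h import *
s=probe_bus.get_state();print(s['eef_pos']-.066*R.from_quat(s['tool_rot']).as_matrix()[:,0],s['joint_velocities'])"
```

```text
clock: 13.45
eef_pos: [0.5283, 0.1134, 0.2789]
tool_rot: [-0.084, 0.996, -0.0, 0.0]
force: [0.5, -0.5, -5.8]
gripper_width: 0.0162
gripper_force: 61.1
clock: 13.95
eef_pos: [0.5283, 0.1134, 0.2788]
tool_rot: [-0.084, 0.996, -0.0, -0.0]
force: [-0.6, 0.5, -6.3]
gripper_width: 0.0164
gripper_force: 61.1
[0.59337531 0.12443641 0.27878518] [ 8.08263042e-04  7.59322511e-04 -9.38293155e-04 -1.09957825e-03
 -1.35648532e-04 -2.12484082e-05]
```

```bash
python3 -c "
from cell import r, viewer, ticket, probe_bus
print(ticket.finish_job())"
```

```text
the job is handed in; nothing more can be done
None
```

I handed the job in at about 14 s: I turned the crank to an estimated 11.0 rad, about a quarter turn past where the bottle should be caught, and the arm is holding the cap wrench level and still with its ring about 30 mm above the cap and centred to about 1 mm by my camera measurements; the bottle's grip was judged from crank angle and pictures, not from a force reading.

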